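# Spent vial under the spring lid of the waste safe

## Task

A spent vial stands on the loading ledge of the lead waste safe, in front of its spring-closed lid. With one fingertip press the lid's long bar sideways, outward, and hold the lid well open; while it is held, push the vial along the ledge with the other fingertip until it drops under the lid into the well, and only then let the lid spring shut. Slide the vial, standing, without lifting it or knocking it over on the ledge, and leave the other things on the bench where they are.

Things in the scene. Friction and masses are not known exactly. Their poses are not given: they have to be found in the camera images.
- safe: Lead waste safe: grey steel box fixed to the bench, 189 mm long (its x), 102 mm wide (its y), top 110 mm high. Origin on the bench under the middle of the mouth's front edge; x runs along the ledge towards the mouth, y to the left across it, z up. Stainless ledge: x = -103 to 0, y = -47 to +30 mm, flat at z = 110 mm, with a rolled rim 3 mm high along its right edge at y = -46 mm.
- ledge_edge (a point): middle of the ledge's end, at ledge height, which is also the front edge of the mouth. Left of the ledge (safe y over 30 mm) the box steps down to z = 92 mm and carries the lid's hinge rod, along the safe's x at y = 38 mm, z = 104 mm, in brackets up to z = 107.5 mm.
- mouth (a point): centre of the open mouth of the well, at ledge height; the well is 70 mm long (safe x = 0 to 70 mm), 58 mm wide (y = -32 to +26 mm), with upright walls, floor at z = 16 mm
- lid (a joint): lid angle, rad: 0 shut, 1.3 fully open; hinged on the rod at its left, so its right side rises. A 6 mm steel plate over the mouth (shut: safe x = -3 to 76, y = -36 to +30, z = 110 to 117 mm, barring the vial's way). Spring and weight shut it. The bar is one piece with it: pressed outward, to the safe's +y, it opens the lid; about 4 N at first, 6 to 12 N near 1.1 rad.
- bar_mid (a point): middle of the lid's bar: black sleeve 11 mm thick, 82 mm long, along the safe's x (x = -90 to -8 mm), 44 mm from the hinge axis. At lid angle q its middle line lies at safe y = 38 + 44 sin(q - 0.21), z = 104 + 44 cos(q - 0.21) mm (shut: y = 29, z = 147). Carried by bent rods at its ends only (x = -98, +3): a finger reaches down past its inner side to the ledge and can slide along it.
- spent_vial: spent glass vial on the ledge: 28 mm across, 57 mm tall, crimped cap, 20 to 45 g, upright, origin at the centre of its underside (at the start on the ledge, 34 to 52 mm before its end, between safe y = -9 and +4 mm). Pushed within some 15 mm of its foot it slides standing; once its middle is past the ledge's end it tips in by itself.
- pot_big: bystander: small lead pot with a knob, 50 mm across, 92 mm tall, on the bench right of the safe
- pot_small: bystander: small lead pot with a knob, 42 mm across, 78 mm tall, on the bench right of the safe
- meter: bystander: contamination meter with a dial knob, 120 x 66 x 56 mm, on the bench left of the safe. Fixed round about: an upright steel plate 130 mm high at world x = 0.51, y = -0.05 to 0.04 m, a lead-glass shield over 0.35 m high from x = 0.55 m on (y = 0.03 to 0.3 m), and, right near the robot, a tub 157 mm high.
- full_vial: bystander: smaller glass vial, 22 mm across, 46 mm tall, on the bench right of the safe
Things that resemble listed ones, but are neither listed nor needed, are in the scene too. What is shaped like the spent_vial but orange or purple is not meant.

How it is judged (in metres and radians):
On the way, in this order (a step that is already met when the one before it is completed fails the run):
1. the lid is held well open (over 0.75 rad for 0.3 s) with the vial still on the ledge (value of joint lid above 0.75 rad and z of spent_vial in the frame of safe above 0.095 m), for 0.3 s.
2. the vial has dropped into the well while the lid is still held open (over 0.6 rad) (value of joint lid above 0.6 rad and z of spent_vial in the frame of safe below 0.085 m), for 0.1 s.
At the end, for the whole second after the job is handed in: the vial lies at rest in the well (its underside's centre within the well's walls and more than 25 mm below the ledge) and the lid is shut (under 0.06 rad) (z of spent_vial in the frame of safe between 0 and 0.085 m and x of spent_vial in the frame of safe between -0.006 and 0.076 m and y of spent_vial in the frame of safe between -0.038 and 0.032 m and value of joint lid below 0.06 rad and linear speed of spent_vial below 0.03 m/s); the robot touches nothing.
It fails at once if the vial is lifted (its underside more than 25 mm above the ledge) (z of spent_vial in the frame of safe above 0.135 m).
It fails at once if the vial is knocked over on the ledge (tilted over 0.6 rad more than 20 mm before the ledge's end) (angle between spent_vial's own z axis and vertical above 0.6 rad and x of spent_vial in the frame of safe below -0.02 m).
It fails at once if a bystander is moved by more than 25 mm (distance of any of pot_big, pot_small, full_vial, meter from where it was at the start of the episode above 0.025 m).
It also fails if it takes over 38 s, if anything falls off the work surface, if the arm or the gripper's body presses on something with over 40 N, if the wrist force passes 120 N, or if a joint passes its speed limit or range.

## Robot

A 6-joint arm with a two-finger parallel gripper is mounted at the origin on the work surface; the furniture and walls round the work are solid. World frame = base frame: x ahead of the robot, y to its left, z up, the work surface at z = 0. Lengths are in mm, angles in rad, forces in N, time in s.
With the tool pointing down it reaches from about 350 to 725 mm from the base axis. Payload 6 kg.
Tool frame: the origin (TCP) lies midway between the tips of the shut fingers; the grasp point (between the pads) lies 19 mm behind it; z points along the fingers, x is the direction in which the jaws open and shut, and the axes are right-handed (so a half turn about z gives the same grasp; the last joint's range is limited). The gripper opens to 85 mm and grips with 20 to 120 N. Pads are 22 mm wide; open, the fingers measure 114 mm over their backs; the gripper's body (76 mm by 85 mm) begins 54 mm behind the grasp point. The pads swing forward as they close: fully open they stand 13 mm farther back than shut.
Start: joints at [1.476, 0.04, 0.085, 0, -1.615, -0.334], TCP at [249.44, 545.668, 231.261] pointing down, gripper open.
Joint ranges: [-2.56, 2.56], [-1.29, 2.01], [-1.08, 1.49], [-3.29, 1.98], [-2.81, -0.18], [-2.99, 2.99]. Speed limits (rad/s): [2.57, 2.57, 3.01, 3.14, 3.14, 3.14].

## Interface

Orientations are given as [roll, pitch, yaw] about the fixed x, y, z axes, in that order (R = Rz(yaw) Ry(pitch) Rx(roll)).
In Python, from plant import telemetry, cams, order gives the robot as it stands.
- The arm moves only by the tool arm_command, never from a script. Its argument "steps" is a list of rows, each a list of 7 numbers: the turn, a rotation vector about the tool's x, y, z in degrees, then the shift along the tool's x, y, z in m, then the opening, from 0 (shut) to 1 (fully open). In form: [[rx, ry, rz, dx, dy, dz, claw], ...]. A call has exactly 10 rows; each row shifts and turns the pose as measured when the row begins, along the tool's axes as they then stand; what a row does not reach is not made up. A row lasts 1/10 s, in which the tool goes at most 50 mm and 8.59 degrees, less where a joint would pass 70% of its speed; a pose out of reach is approached as far as the arm can. A call is refused whole if a number of a shift passes 0.05 or a number of a turn 8.59, either way. A call with a gripper value outside its range is refused whole. The fingers move at their own pace and stop on an object; the grip force is fixed at half the most. Time passes only in rows, so rows that do not move let the fingers close, or fill a call up. It gives the time, the measured TCP pose, the force and the opening at its end, in the units of the state.
- telemetry.sense(): the state, without advancing time (a new reading comes with each control period).
- cams.grab_frame(name): name is "side" or "top" or "wrist"; returns (picture, depth): 384x512x3 uint8, red, green, blue; 384x512 float32, mm along the optical axis (not along the pixel's ray), 0 where there is no reading.
- cams.calibration(name): a dict with "camera_matrix" (3x3 intrinsics, pixels), "cam_to_world" (4x4, takes a point from camera to world coordinates). Camera axes: x right, y down, z forward; pixel columns grow to the right and rows downward; lengths in mm; the calibration is good to about 2 mm. A picture is of the moment at which its call begins: read the wrist's pose just before it. calibration takes no time and is no camera call; for the wrist camera it gives the pose at the moment of the call.
- order.hand_in(): hands the job in, once; it reports no verdict.
The state is a dict: "t": time; "joints": joint angles; "qd": joint speeds; "effort": joint torques, N m; "tool_pos": TCP position; "orientation": TCP orientation; "contact_force": force on the tool from outside, world axes, zero at the start; "wrist_torque": the same for the moment, N m; "width": opening from 0.0 (shut) to 1.0 (fully open).
Only numpy, scipy, OpenCV 4.12 (cv2) and the standard library are available. Lean on these libraries where they do the work, as an engineer would, in place of code of your own. Each camera call takes 0.05 s, during which the arm holds its last target.

## Working session

There is one attempt and no reset: what is moved stays moved. The work goes in short steps, Python scripts to look and compute and a tool call to move; the robot and the scene stay as the last step left them, time stands still between calls to the robot, and variables do not carry over. Pictures are saved under pics/ and viewed, and the job is handed in when it is done.

Besides the shell and the picture viewer there is one more tool, called after "Request:" as name(argument=value, ...) on one line, values as JSON. arm_command: Moves the arm, as the interface text tells. Its arguments: {"type":"object","properties":{"steps":{"type":"array"}},"required":["steps"]}

```bash
ls; mkdir -p pics; python3 - <<'E'
from plant import telemetry, cams, order
import cv2,numpy as np
print(telemetry.sense())
for n in ["side","top","wrist"]:
    c=cams.calibration(n); print(n,np.round(c["camera_matrix"],1).tolist(),np.round(c["cam_to_world"],3).tolist())
    p,d=cams.grab_frame(n); cv2.imwrite(f"pics/{n}0.png",cv2.resize(p[:,:,::-1],(800,600))); np.savez(f"{n}0.npz",p=p,d=d)
E
```

```text
pics
{'t': 0.0, 'joints': array([ 1.47570921e+00,  4.08219365e-02,  8.38129053e-02, -5.02129823e-04,
       -1.61548352e+00, -3.33685497e-01]), 'qd': array([ 0.0013086 , -0.00015374,  0.00129476,  0.00055188,  0.0009685 ,
       -0.00197846]), 'effort': array([-1.01450325e-04, -3.68208218e+01,  3.47422922e+01,  6.93241730e+00,
       -5.27739423e-03, -9.58372794e-06]), 'tool_pos': array([249.23687119, 545.42704947, 230.26672748]), 'orientation': array([-3.14151109e+00, -1.76697183e-03, -1.99954700e+00]), 'contact_force': array([0.12630893, 0.68953949, 0.1400101 ]), 'wrist_torque': array([0.0122683 , 0.02334992, 0.01627227]), 'width': 0.999193629494926}
side [[463.1, 0.0, 256.6], [0.0, 463.1, 200.4], [0.0, 0.0, 1.0]] [[-0.882, -0.195, 0.429, 63.538], [-0.471, 0.327, -0.819, 643.959], [0.02, -0.925, -0.38, 439.74], [0.0, 0.0, 0.0, 1.0]]
top [[374.4, 0.0, 255.4], [0.0, 374.4, 187.0], [0.0, 0.0, 1.0]] [[0.013, -0.993, 0.115, 343.251], [-1.0, -0.012, 0.009, -111.342], [-0.007, -0.115, -0.993, 965.553], [0.0, 0.0, 0.0, 1.0]]
wrist [[342.5, 0.0, 255.2], [0.0, 342.5, 191.1], [0.0, 0.0, 1.0]] [[-0.417, -0.87, -0.263, 316.138], [-0.909, 0.399, 0.119, 515.12], [0.001, 0.289, -0.957, 371.698], [0.0, 0.0, 0.0, 1.0]]
```

View pics/top0.png

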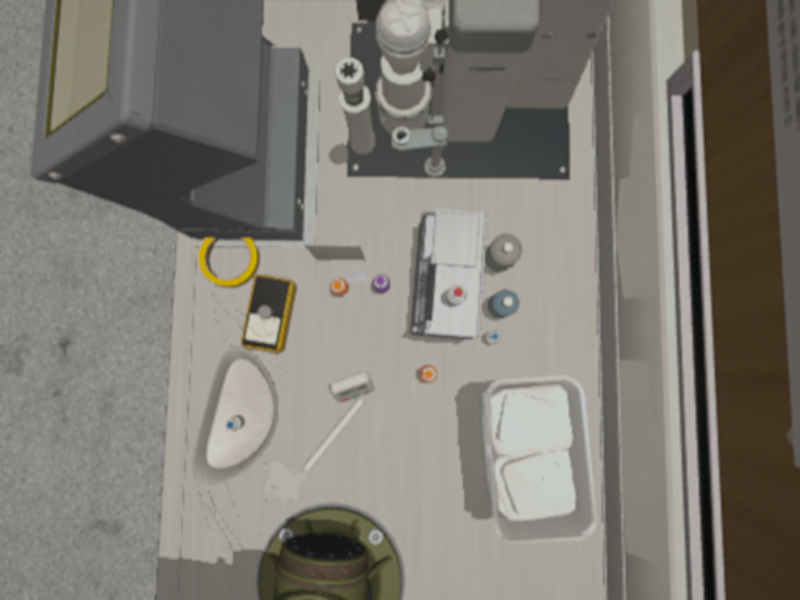

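View pics/side0.png

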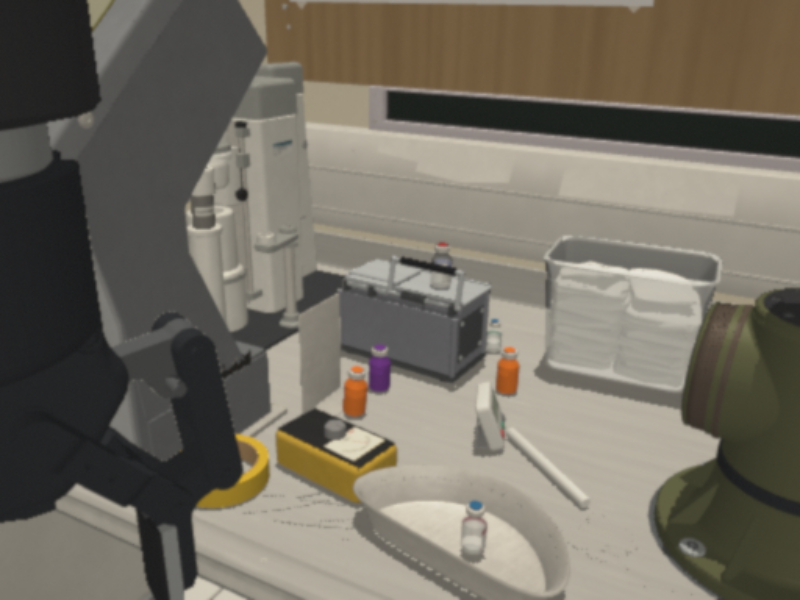

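View pics/wrist0.png

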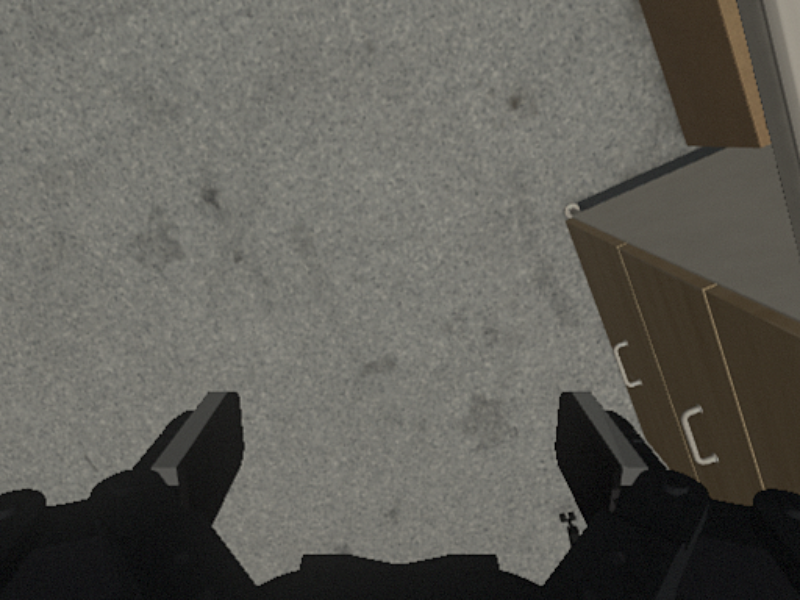

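Top: safe at about (445,272), with the spent vial (red cap) on its ledge at (456,294). Big pot is at (505,250), small pot at (503,303), full vial (blue cap) at (492,338) and meter at (268,313). Orange (339,286), (428,374) and purple (381,284) are decoys, and so is the blue-capped vial in the dish at (235,423).

```bash
cat > h.py <<'E'
import numpy as np,cv2
def pts(d,c):
    K=c["camera_matrix"];T=c["cam_to_world"];h,w=d.shape
    u,v=np.meshgrid(np.arange(w),np.arange(h))
    P=np.stack([(u-K[0,2])/K[0,0]*d,(v-K[1,2])/K[1,1]*d,d],-1)
    return P@T[:3,:3].T+T[:3,3]
def plane(uv,c,z):
    K=c["camera_matrix"];T=c["cam_to_world"]
    r=T[:3,:3]@np.array([(uv[0]-K[0,2])/K[0,0],(uv[1]-K[1,2])/K[1,1],1.]);o=T[:3,3]
    return o+r*(z-o[2])/r[2]
def proj(P,c):
    K=c["camera_matrix"];T=c["cam_to_world"]
    q=(np.atleast_2d(P)-T[:3,3])@T[:3,:3]
    return np.stack([K[0,0]*q[:,0]/q[:,2]+K[0,2],K[1,1]*q[:,1]/q[:,2]+K[1,2]],-1)
E
python3 - <<'E'
from plant import cams
from h import *
z=np.load('top0.npz');p,d=z['p'],z['d'];c=cams.calibration('top')
P=pts(d,c)
cv2.imwrite('pics/topcrop.png',cv2.resize(p[120:230,245:345,::-1],None,fx=5.4,fy=5.4,interpolation=cv2.INTER_CUBIC))
z2=np.load('side0.npz')
cv2.imwrite('pics/sidecrop.png',cv2.resize(z2['p'][140:250,205:335,::-1],None,fx=5.4,fy=5.4,interpolation=cv2.INTER_CUBIC))
m=(abs(P[...,2]-110)<4); m[:, :240]=0;m[:,345:]=0;m[:120]=0;m[230:]=0
# lid/ledge heights map
Z=P[...,2]
print(np.round(Z[128:222:5,255:325:4]).astype(int))
ms=(Z>85)&(Z<135);ms[:,:250]=0;ms[:,315]=0;ms[:,315:]=0;ms[:120]=0;ms[230:]=0
n,l,s,ce=cv2.connectedComponentsWithStats(ms.astype(np.uint8));i=1+np.argmax(s[1:,4]);print(s[i])
q=P[l==i];r=cv2.minAreaRect(q[:,:2].astype(np.float32));print(r,cv2.boxPoints(r))
E
```

```text
[[  4   2  -3   2   1   1  -1   1   0  -1   1  -2   3   1   4   0   0  -1]
 [  3   3   0   0   2   0 111   1   2   0   4   3   1   0   4   0   2   3]
 [  3   1   1   1  93 116 118 118 119 118 118 118 120 110 115   1  -1   2]
 [  3   0  -2  -1  90 117 117 118 116 117 116 121 116 112 113   1   1  -1]
 [  3   1 966   2  92 117 117 120 115 119 118 119 116 112   2   3  -1   3]
 [  2   0  -1  13 109 112 116 117 119 117 119 117 116 110   7  71  80  82]
 [  4   1  -1  14 112 116 119 119 119 118 117 118 120 112   3  78  82  94]
 [  3   4   3  15 113 145 119 121 119 116 119 115 117 110  30  74  78  78]
 [  2   0   1  11 107 154 116 117 119 116 117 118 116 109  11  47  70  75]
 [  3   2   1  14 109 153 112 111 111 112 111 114 113 111   0   2   8   2]
 [  1   3   0  18 111 154 109 112 111 111 110 111 110 113   4   1  -1   1]
 [  3   2  -1  56 110 155 114 112 111 169 166 112 112 115   0   1   4   4]
 [  2   6  -1  91 109 153 113 111 153 168 171 112 112 113  -1   0  66  67]
 [  3   5   3  95 106 155 111 111 125 149 140 110 112 113   0  61  66  78]
 [  3   2   0  94  95 155 111 113 111 110 114 111 110 114   3  40  66  65]
 [  2  -2  10  91  93 152 111 110 110 110 110 111 112 114   1   0  -1   1]
 [  2   2  11 107 141 153 112 110 109 111 111 110 111  -1   0   1   1   2]
 [  3   2  13  13  17  12 110 110 109 110 112 112 111   0  25  51  44   0]
 [ -1   2  -2   3   0   0   3   0   4   2   1   0   2   1  11  32   2   0]]
[ 264  133   48   83 2902]
((475.50018310546875, -178.82708740234375), (96.97227478027344, 187.31430053710938), 85.98512268066406) [[ 378.6781  -220.63678]
 [ 565.5327  -233.75168]
 [ 572.32227 -137.0174 ]
 [ 385.46765 -123.9025 ]]
```

View pics/topcrop.png

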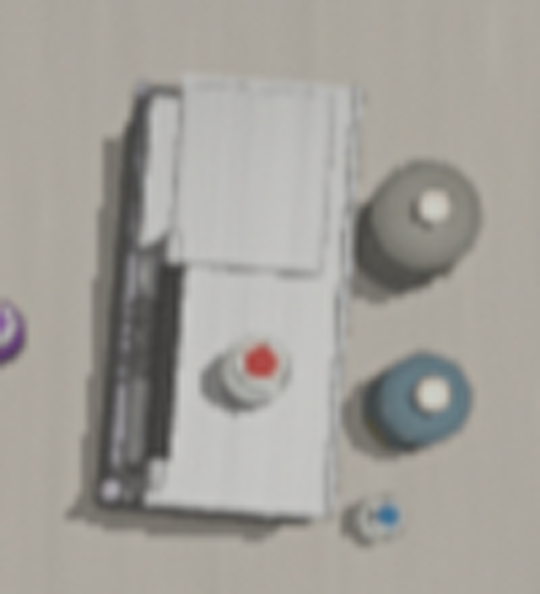

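View pics/sidecrop.png

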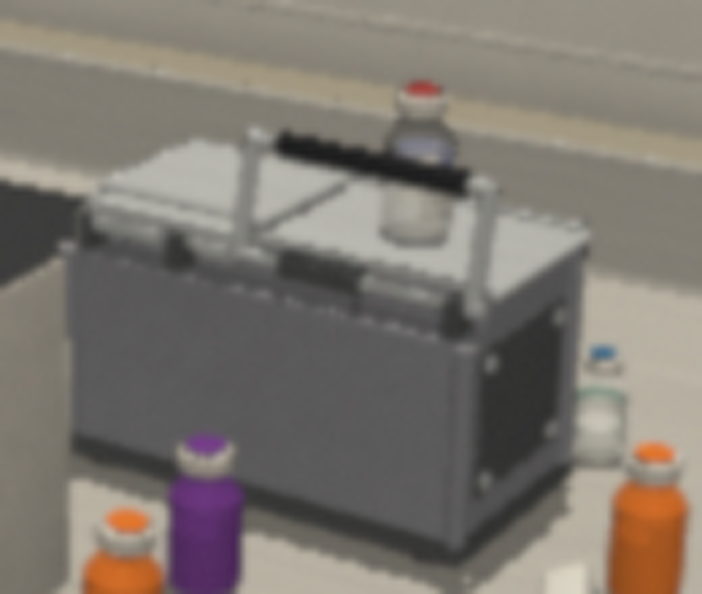

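```bash
python3 - <<'E'
from plant import cams
from h import *
from scipy.ndimage import median_filter
z=np.load('top0.npz');p,d=z['p'],z['d'];c=cams.calibration('top')
P=pts(d,c);Z=median_filter(P[...,2],3)
win=np.zeros(Z.shape,bool);win[130:220,258:312]=1
ps=p.astype(int)
bright=p.min(2)>150
lid=win&(Z>114)&(Z<122)&bright; led=win&(Z>106)&(Z<113.9)&bright
dark=win&(P[...,2]>135)&(p.max(2)<110)
for n,m in(('lid',lid),('led',led),('bar',dark)):
    k,l,s,ce=cv2.connectedComponentsWithStats(m.astype(np.uint8));i=1+np.argmax(s[1:,4]);q=P[l==i]
    r=cv2.minAreaRect(q[:,:2].astype(np.float32));print(n,s[i],r,np.median(q[:,2]));print(np.round(cv2.boxPoints(r),1).tolist())
red=win&(ps[...,0]-ps[...,1]>60)
v,u=np.nonzero(red);print('red',u.mean(),v.mean(),P[red].mean(0),plane((u.mean(),v.mean()),c,167))
zs=np.load('side0.npz');q=zs['p'].astype(int);r=(q[...,0]-q[...,1]>60)&(q[...,0]-q[...,2]>60);r[:150]=0;r[170:]=0;r[:,:265]=0;r[:,300:]=0
v,u=np.nonzero(r);cs=cams.calibration('side');print('red side',u.mean(),v.mean(),plane((u.mean(),v.mean()),cs,166))
E
```

```text
lid [ 272  135   35   36 1030] ((451.38177490234375, -168.71043395996094), (80.7511215209961, 231.11192321777344), 81.31168365478516) 117.58925153574148
[[331.1000061035156, -191.1999969482422], [559.5, -226.10000610351562], [571.7000122070312, -146.3000030517578], [343.29998779296875, -111.30000305175781]]
led [ 272  133   40   83 1405] ((450.9182434082031, -182.96971130371094), (99.00650787353516, 238.9320068359375), 78.87324523925781) 111.4723486649624
[[324.1000061035156, -208.5], [558.5999755859375, -254.60000610351562], [577.7000122070312, -157.5], [343.29998779296875, -111.30000305175781]]
bar [272 168   7  37 160] ((409.0946350097656, -138.65843200683594), (20.895158767700195, 141.0306396484375), 75.89596557617188) 152.79327282140355
[[338.20001220703125, -131.60000610351562], [474.8999938964844, -166.0], [480.0, -145.6999969482422], [343.29998779296875, -111.30000305175781]]
red 292.9130434782609 186.7826086956522 [ 436.99396395 -184.66570689  168.74501316] [ 437.19776439 -184.826511    167.        ]
red side 282.85714285714283 155.71428571428572 [ 439.80709753 -185.8618801   166.        ]
```

```bash
python3 - <<'E'
from plant import cams
from h import *
from scipy.ndimage import median_filter
z=np.load('top0.npz');p,d=z['p'],z['d'];c=cams.calibration('top')
P=pts(d,c);Z=median_filter(P[...,2],3)
win=np.zeros(Z.shape,bool);win[130:220,258:312]=1
bright=p.min(2)>165
lid=win&(Z>114)&(Z<122)&bright; led=win&(Z>106)&(Z<114)&bright;led[:172]=0
dark=win&(P[...,2]>135)&(p.max(2)<110)
for n,m,zz in(('lid',lid,117),('led',led,110),('bar',dark,152.5)):
    k,l,s,ce=cv2.connectedComponentsWithStats(m.astype(np.uint8));i=1+np.argmax(s[1:,4])
    v,u=np.nonzero(l==i);q=np.array([plane(a,c,zz) for a in zip(u,v)])
    r=cv2.minAreaRect(q[:,:2].astype(np.float32));print(n,s[i],r);print(np.round(cv2.boxPoints(r),1).tolist())
# hand edges from crop
f=lambda x,y,zz:np.round(plane((245+(x+.5)/5.4-.5,120+(y+.5)/5.4-.5),c,zz),1)
print('lid corners FL FR BL BR',[f(*a,117) for a in((170,262),(320,275),(182,75),(338,80))])
print('ledge near L,R',[f(*a,110) for a in((145,505),(325,515))],'right edge far',f(352,85,110))
E
```

```text
lid [ 272  135   35   36 1005] ((523.1272583007812, -180.80734252929688), (77.41040802001953, 80.28369903564453), 87.7908706665039)
[[481.5, -217.89999389648438], [561.7000122070312, -221.0], [564.7000122070312, -143.6999969482422], [484.5, -140.60000610351562]]
led [ 273  172   36   44 1046] ((430.8736572265625, -184.83999633789062), (75.32559967041016, 99.58124542236328), 86.8662338256836)
[[379.1000061035156, -219.6999969482422], [478.5, -225.1999969482422], [482.6000061035156, -150.0], [383.20001220703125, -144.5]]
bar [272 168   7  37 160] ((440.0964660644531, -146.80665588378906), (9.491514205932617, 79.55496978759766), 85.92414093017578)
[[400.1000061035156, -148.6999969482422], [479.3999938964844, -154.39999389648438], [480.1000061035156, -144.89999389648438], [400.79998779296875, -139.1999969482422]]
lid corners FL FR BL BR [array([ 485.7, -150.7,  117. ]), array([ 480.9, -214.4,  117. ]), array([ 567.1, -155.3,  117. ]), array([ 565.7, -222.2,  117. ])]
ledge near L,R [array([ 382.8, -141.2,  110. ]), array([ 379.6, -217.2,  110. ])] right edge far [ 565.4 -229.2  110. ]
```

```bash
cat >> h.py <<'E'
from scipy.spatial.transform import Rotation as Ro
def fingers(d,c,s):
    P=pts(d,c);R=Ro.from_euler('xyz',s['orientation']).as_matrix()
    Q=(P-s['tool_pos'])@R
    m=(d>0)&(abs(Q[...,0])<80)&(abs(Q[...,1])<20)&(Q[...,2]>-60)&(Q[...,2]<20)
    return Q,m
def report(d,c,s):
    Q,m=fingers(d,c,s)
    for sg in(-1,1):
        q=Q[m&(Q[...,0]*sg>0)]
        if not len(q):continue
        zt=np.percentile(q[:,2],99);print('side',sg,'tip z',zt)
        for z0 in np.arange(-50,16,6):
            k=q[(q[:,2]>z0)&(q[:,2]<=z0+6)]
            if len(k)>3:print(z0,len(k),'x',np.round(np.percentile(k[:,0],[2,98]),1),'y',np.round(np.percentile(k[:,1],[2,98]),1))
E
python3 - <<'E'
from plant import cams,telemetry
from h import *
z=np.load('wrist0.npz');report(z['d'],cams.calibration('wrist'),telemetry.sense())
E
```

```text
side -1 tip z -13.64519441058585
-50 677 x [-49.1 -42.3] y [-11.3   0.7]
-44 679 x [-55.9 -42.3] y [-11.2   8.9]
-38 607 x [-55.7 -42.3] y [-11.1  10.6]
-32 551 x [-55.8 -42.3] y [-11.   10.6]
-26 459 x [-55.5 -42.3] y [-11.   10.7]
-20 324 x [-53.3 -42.4] y [-10.9  10.8]
-14 59 x [-43.2 -42.5] y [-8.6  9.2]
side 1 tip z -13.635482990674861
-50 669 x [42.3 49. ] y [-11.    1.4]
-44 654 x [42.3 55.9] y [-11.    8.8]
-38 635 x [42.3 55.8] y [-11.   10.9]
-32 540 x [42.3 55.9] y [-11.   10.6]
-26 461 x [42.4 55.5] y [-11.   10.3]
-20 321 x [42.4 53.1] y [-10.8  11. ]
-14 61 x [42.4 43. ] y [-8.4  9.2]
```

Request:
arm_command(steps=[[0, 0, 0, 0.03, -0.037, 0, 0.63], [0, 0, 0, 0.03, -0.037, 0, 0.63], [0, 0, 0, 0.03, -0.037, 0, 0.63], [0, 0, 0, 0.03, -0.037, 0, 0.63], [0, 0, 0, 0.03, -0.037, 0, 0.63], [0, 0, 0, 0.03, -0.037, 0, 0.63], [0, 0, 0, 0.03, -0.037, 0, 0.63], [0, 0, -6.8, 0, 0, 0, 0.63], [0, 0, -6.8, 0, 0, 0, 0.63], [0, 0, -6.8, 0, 0, 0, 0.63]])

```text
t: 1.15
tool_pos: [401.1, 233.4, 226.9]
orientation: [3.14, -0.008, -1.632]
contact_force: [-1.0, -0.4, 0.6]
width: 0.627
```

```bash
cat >> h.py <<'E'
O=np.array([486.2,-179.3]);YAW=np.radians(-4.05)
EX=np.array([np.cos(YAW),np.sin(YAW)]);EY=np.array([-np.sin(YAW),np.cos(YAW)])
def W(x,y):return O+EX*x+EY*y
def S(p):p=np.asarray(p)[...,:2]-O;return np.stack([p@EX,p@EY],-1)
def go(target,yaw_err=True):
    from plant import telemetry
    s=telemetry.sense();R=Ro.from_euler('xyz',s['orientation'])
    Rt=Ro.from_euler('xyz',[np.pi,0,YAW-np.pi/2])
    print('t',s['t'],'pos',np.round(s['tool_pos'],1),'safe',np.round(S(s['tool_pos']),1),'F',np.round(s['contact_force'],1),'w',round(float(s['width']),3))
    print('turn deg',np.round(np.degrees((R.inv()*Rt).as_rotvec()),2),'shift mm tool now',np.round(R.inv().apply(np.array(target)-s['tool_pos']),1),'in target frame',np.round(Rt.inv().apply(np.array(target)-s['tool_pos']),1))
E
python3 - <<'E'
from plant import cams,telemetry
from h import *
go([*W(-78,-22),235])
z=np.load('top0.npz');c=cams.calibration('top');P=pts(z['d'],c)
t=P[235:350,300:390].reshape(-1,3);t=t[(t[:,2]>130)&(t[:,2]<175)];print('tub',np.percentile(t,[1,99],axis=0))
E
```

```text
t 1.15 pos [401.1 233.4 226.9] safe [-114.1  405.6] F [-1.  -0.4  0.6] w 0.627
turn deg [ 0.12 -0.45  0.52] shift mm tool now [428.  -32.2  -4.7] in target frame [427.6 -36.1  -8.1]
tub [[ 108.68279174 -389.72742912  130.25284708]
 [ 325.78359484 -224.42272515  160.39441927]]
```

Request:
arm_command(steps=[[0, 0, 0.5, 0.043, -0.0035, 0, 0.63], [0, -0.4, 0, 0.043, -0.0035, 0, 0.63], [0, 0, 0, 0.043, -0.0035, 0, 0.63], [0, 0, 0, 0.043, -0.0035, 0, 0.63], [0, 0, 0, 0.043, -0.0035, 0, 0.63], [0, 0, 0, 0.043, -0.0035, 0, 0.63], [0, 0, 0, 0.043, -0.0035, 0, 0.63], [0, 0, 0, 0.043, -0.0035, 0, 0.63], [0, 0, 0, 0.043, -0.0035, 0, 0.63], [0, 0, 0, 0.035, -0.003, 0, 0.63]])

```text
t: 2.15
tool_pos: [405.7, -202.6, 226.1]
orientation: [3.14, -0.001, -1.628]
contact_force: [0.3, 0.5, 0.4]
width: 0.629
```

```bash
python3 - <<'E'
from plant import cams,telemetry
from h import *
go([*W(-78,-22),200])
s=telemetry.sense();c=cams.calibration('wrist');p,d=cams.grab_frame('wrist');np.savez('wrist1.npz',p=p,d=d)
cv2.imwrite('pics/wrist1.png',cv2.resize(p[:,:,::-1],(800,600)))
report(d,c,s)
E
```

```text
t 2.15 pos [ 405.7 -202.6  226.1] safe [-78.6 -29. ] F [0.3 0.5 0.4] w 0.629
turn deg [ 0.09 -0.03  0.76] shift mm tool now [-7.  -0.8 26.1] in target frame [-7.  -0.6 26.1]
side -1 tip z -6.997538001817666
-50 735 x [-54.6 -28.6] y [-13.5  -6.1]
-44 538 x [-38.5 -26.8] y [-12.    7.2]
-38 421 x [-39.5 -26.8] y [-11.1  10.4]
-32 452 x [-40.2 -26.8] y [-11.2  10. ]
-26 388 x [-40.2 -26.8] y [-11.   10.1]
-20 353 x [-40.2 -26.8] y [-11.   10.2]
-14 288 x [-39.4 -26.8] y [-11.   10.3]
-8 119 x [-32.6 -26.8] y [-10.8  10.3]
side 1 tip z -6.716698904143878
-50 733 x [28.3 54.1] y [-13.4  -6. ]
-44 548 x [26.6 37.5] y [-11.8   7.5]
-38 407 x [26.6 39.3] y [-11.2   9.8]
-32 461 x [26.6 40. ] y [-11.1  10.5]
-26 391 x [26.6 40. ] y [-10.9  10.4]
-20 345 x [26.6 40.1] y [-11.   10.4]
-14 285 x [26.6 39.1] y [-11.   10.1]
-8 119 x [26.6 32.1] y [-10.7  10.6]
-2 4 x [27.  27.1] y [-4.7  5.2]
```

View pics/wrist1.png

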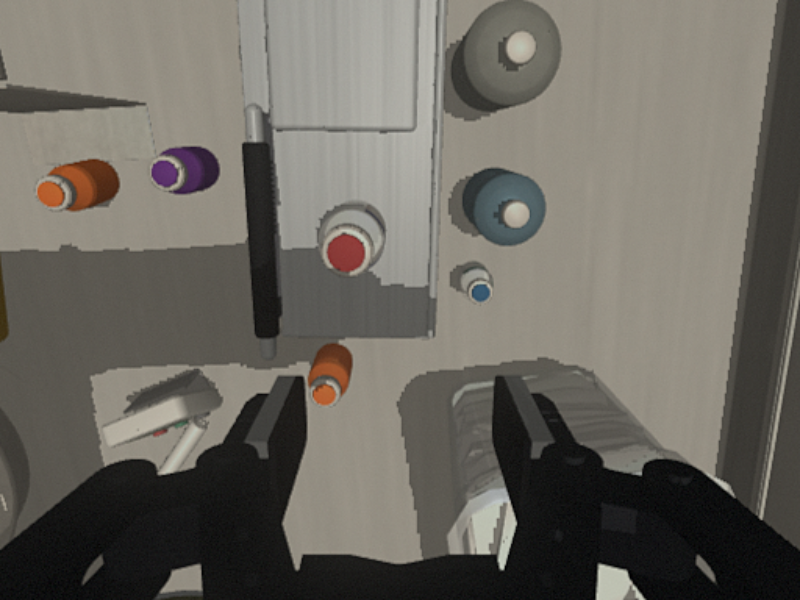

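The wrist view shows the vial with red cap at (348,252) on the ledge, the bar from (256,145) to (266,335) and the lid edge at row 129. Checking positions with this closer view.

```bash
python3 - <<'E'
from plant import cams
from h import *
z=np.load('wrist1.npz');p=z['p'].astype(int);c=cams.calibration('wrist')
r=(p[...,0]-p[...,1]>60)&(p[...,0]-p[...,2]>60);r[:, :190]=0;r[:,260:]=0;r[:130]=0;r[180:]=0
v,u=np.nonzero(r);w=plane((u.mean(),v.mean()),c,167);print('vial',w,S(w))
f=lambda x,y,zz:S(plane((x*.64,y*.64),c,zz)).round(1)
print('bar ends (exp -8/-90, 29)',f(257,145,152.5),f(266,335,152.5))
print('lid front (x=-3; y=29,-36)',f(276,129,117),f(416,130,117))
print('ledge near (x=-103, y<-47)',f(434,336,110),f(290,336,110))
h=cv2.cvtColor(z['p'],cv2.COLOR_RGB2GRAY)
cv2.imwrite('pics/vial.png',cv2.resize(z['p'][100:200,150:290,::-1],None,fx=5,fy=5))
E
```

```text
vial [ 437.56980195 -187.59183827  167.        ] [-47.923131   -11.70573617]
bar ends (exp -8/-90, 29) [-9.3 22.8] [-87.3  24.3]
lid front (x=-3; y=29,-36) [-3.  22.9] [ -2.9 -39.4]
ledge near (x=-103, y<-47) [-103.4  -50.7] [-104.1   23.1]
```

View pics/vial.png

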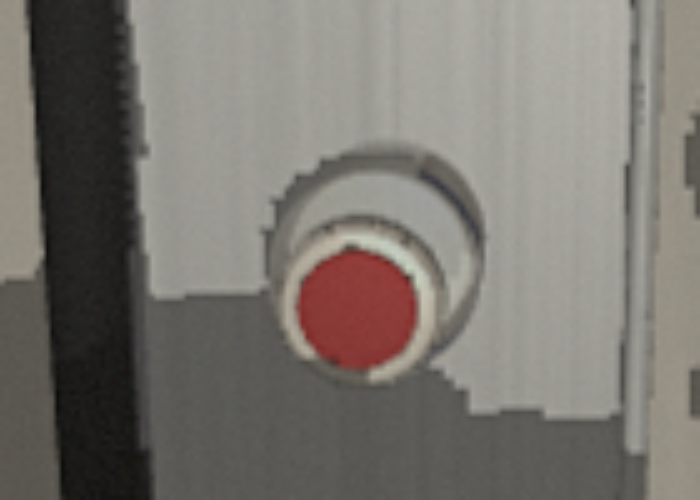

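Request:
arm_command(steps=[[0, 0, 0.8, -0.005, -0.001, 0, 0.63], [0, 0, 0, 0, 0, 0.015, 0.63], [0, 0, 0, 0, 0, 0.015, 0.63], [0, 0, 0, 0, 0, 0.015, 0.63], [0, 0, 0, 0, 0, 0.015, 0.63], [0, 0, 0, 0, 0, 0.015, 0.63], [0, 0, 0, 0, 0, 0.015, 0.63], [0, 0, 0, 0, 0, 0.015, 0.63], [0, 0, 0, 0, 0, 0.005, 0.63], [0, 0, 0, 0, 0, 0, 0.63]])

```text
t: 3.2
tool_pos: [405.1, -195.3, 106.6]
orientation: [3.138, -0.003, -1.633]
contact_force: [0.6, -2.7, 0.4]
width: 0.632
```

```bash
python3 - <<'E'
from plant import cams,telemetry
from h import *
go([*W(-78,28),109])
for n in('wrist','side'):
    p,d=cams.grab_frame(n);np.savez(n+'2.npz',p=p,d=d)
    if n=='side':p=p[100:280,150:380]
    cv2.imwrite(f'pics/{n}2.png',cv2.resize(p[:,:,::-1],(760,570)))
E
```

```text
t 3.2 pos [ 405.1 -195.3  106.6] safe [-79.8 -21.7] F [ 0.6 -2.7  0.4] w 0.632
turn deg [ 0.23 -0.19  0.49] shift mm tool now [-49.6  -2.2  -2.5] in target frame [-49.7  -1.8  -2.4]
```

View pics/wrist2.png

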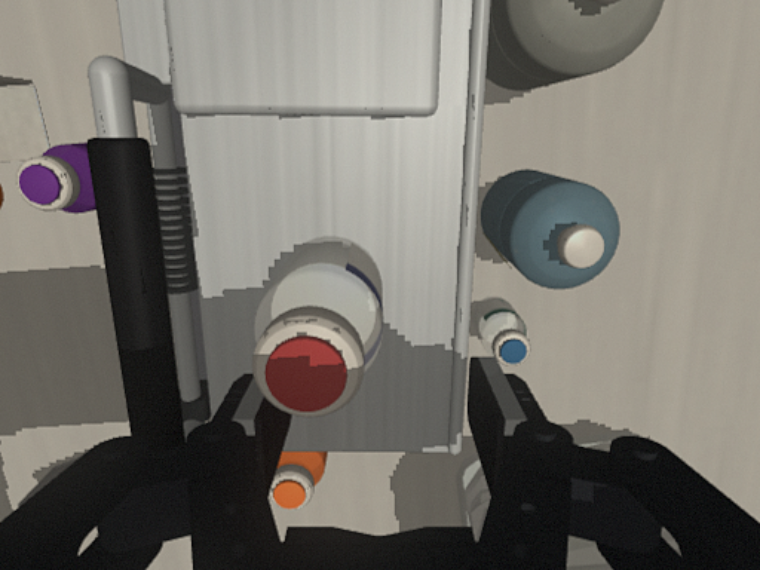

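View pics/side2.png

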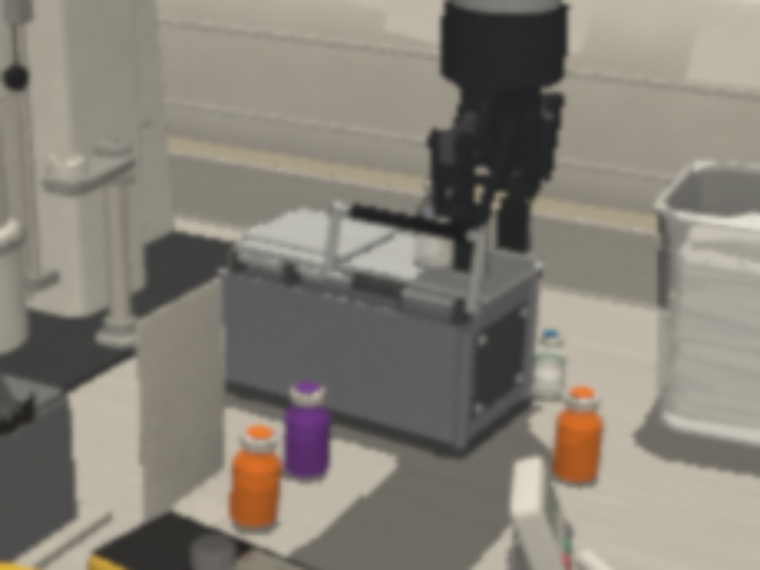

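Request:
arm_command(steps=[[0, 0, 0.5, 0, 0, -0.003, 0.63], [0, 0, 0, -0.005, 0, 0, 0.63], [0, 0, 0, -0.005, 0, 0, 0.63], [0, 0, 0, -0.005, 0, 0, 0.63], [0, 0, 0, -0.005, 0, 0, 0.63], [0, 0, 0, -0.005, 0, 0, 0.63], [0, 0, 0, 0, 0, 0, 0.63], [0, 0, 0, 0, 0, 0, 0.63], [0, 0, 0, 0, 0, 0, 0.63], [0, 0, 0, 0, 0, 0, 0.63]])

```text
t: 4.3
tool_pos: [407.0, -168.5, 109.4]
orientation: [3.139, -0.009, -1.639]
contact_force: [-0.1, -2.2, 1.3]
width: 0.629
```

```bash
python3 - <<'E'
from plant import cams,telemetry
from h import *
go([*W(-78,22),109])
for n in('wrist','side'):
    p,d=cams.grab_frame(n);np.savez(n+'3.npz',p=p,d=d)
    if n=='side':p=p[100:280,150:380]
    cv2.imwrite(f'pics/{n}3.png',cv2.resize(p[:,:,::-1],(760,570)))
E
```

```text
t 4.3 pos [ 407.  -168.5  109.4] safe [-79.8   5.1] F [-0.1 -2.2  1.3] w 0.629
turn deg [ 0.17 -0.5   0.16] shift mm tool now [-16.9  -1.8   0.3] in target frame [-16.9  -1.8   0.4]
```

View pics/wrist3.png

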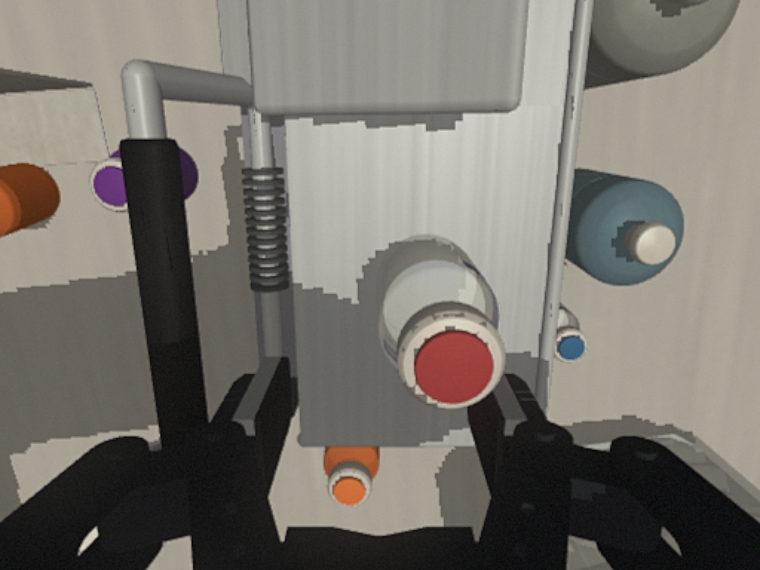

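View pics/side3.png

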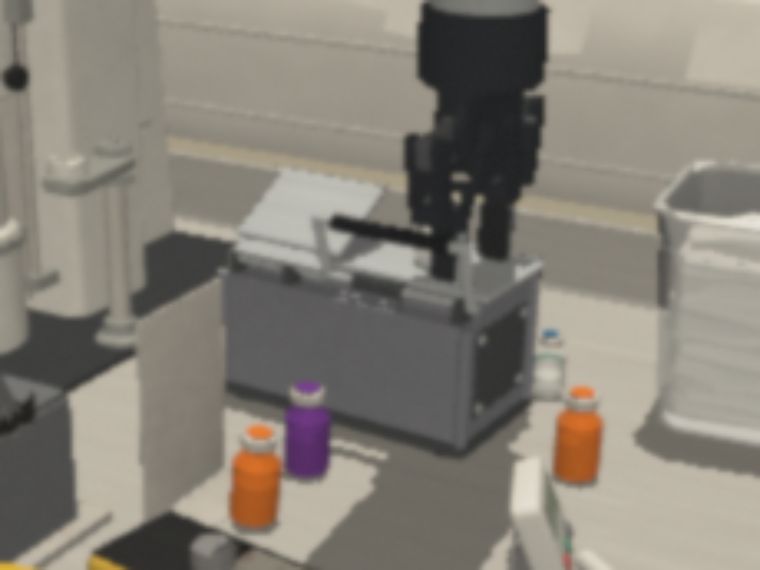

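Request:
arm_command(steps=[[0, 0, 0, -0.004, 0, 0, 0.63], [0, 0, 0, -0.004, 0, 0, 0.63], [0, 0, 0, -0.004, 0, 0, 0.63], [0, 0, 0, -0.004, 0, 0, 0.63], [0, 0, 0, 0, 0, 0, 0.63], [0, 0, 0, 0, 0, 0, 0.63], [0, 0, 0, 0, 0, 0, 0.63], [0, 0, 0, 0, 0, 0, 0.63], [0, 0, 0, 0, 0, 0, 0.63], [0, 0, 0, 0, 0, 0, 0.63]])

```text
t: 5.4
tool_pos: [406.3, -152.5, 106.1]
orientation: [3.133, -0.012, -1.641]
contact_force: [1.2, -4.1, -0.2]
width: 0.63
```

```bash
cat >> h.py <<'E'
def look(k):
    from plant import cams
    go([*W(-78,22),109])
    c=cams.calibration('wrist')
    p,d=cams.grab_frame('wrist');np.savez(f'wrist{k}.npz',p=p,d=d)
    P=pts(d,c);X=S(P)
    m=(p.max(2)<70)&(X[...,0]>-55)&(X[...,0]<-12)&(P[...,2]>115)&(P[...,2]<165)&(X[...,1]>15)
    if m.sum()>20:print('bar n',m.sum(),'y',np.percentile(X[m][:,1],[2,50,98]).round(1),'z top',np.percentile(P[m][:,2],[50,95]).round(1))
    r=p.astype(int);r=(r[...,0]-r[...,1]>60)&(r[...,0]-r[...,2]>60);r[:100]=0
    n,l,s,ce=cv2.connectedComponentsWithStats(r.astype(np.uint8))
    for i in range(1,n):
        if s[i,4]>200:
            q=P[l==i];print('red n',s[i,4],'safe',S(np.median(q,0)).round(1),'z',np.median(q[:,2]).round(1),'rgb',p[l==i].mean(0).round())
    cv2.imwrite(f'pics/wrist{k}.png',cv2.resize(p[:,:,::-1],(760,570)))
    p,d=cams.grab_frame('side');np.savez(f'side{k}.npz',p=p,d=d)
    cv2.imwrite(f'pics/side{k}.png',cv2.resize(p[100:280,150:380,::-1],(760,570),interpolation=cv2.INTER_CUBIC))
E
python3 -c "
from h import *
look(4)"
```

```text
t 5.4 pos [ 406.3 -152.5  106.1] safe [-81.6  21.1] F [ 1.2 -4.1 -0.2] w 0.63
turn deg [ 0.49 -0.66  0.03] shift mm tool now [-0.9 -3.5 -3. ] in target frame [-0.9 -3.6 -2.9]
bar n 4572 y [62.1 65.7 71.7] z top [140.3 141.7]
red n 915 safe [-34.5 163.5] z 38.7 rgb [163.  84.  41.]
red n 2096 safe [-47.8  -7.7] z 166.0 rgb [157.  63.  60.]
red n 415 safe [-157.5   18.4] z 39.5 rgb [166.  88.  48.]
red n 311 safe [-164.2   18.5] z 56.1 rgb [203. 109.  59.]
```

View pics/wrist4.png

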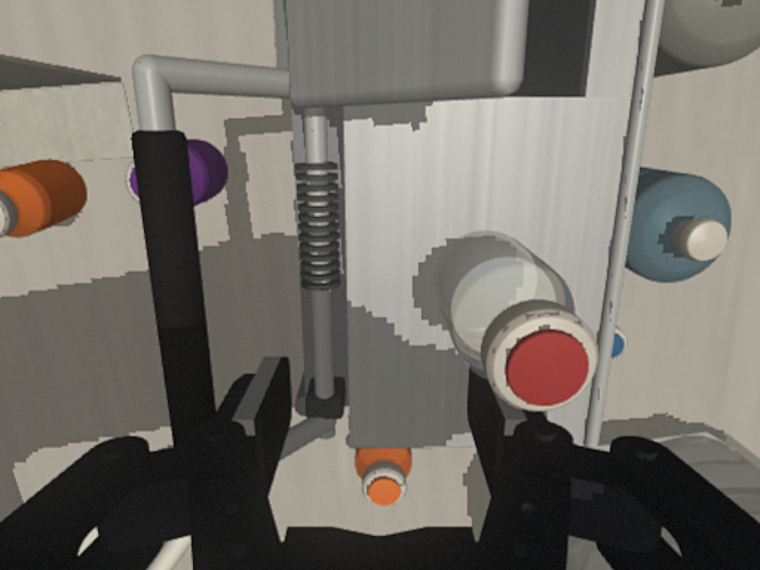

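View pics/side4.png

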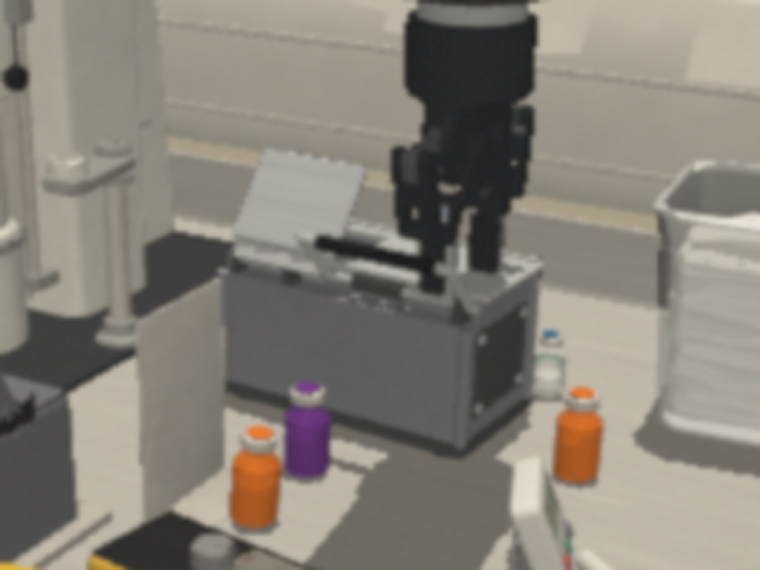

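Request:
arm_command(steps=[[0.5, 0, 0, -0.002, 0, -0.003, 0.63], [0, -0.6, 0, -0.002, 0, 0, 0.63], [0, 0, 0, 0, -0.004, 0, 0.63], [0, 0, 0, 0, -0.004, 0, 0.63], [0, 0, 0, 0, -0.004, 0, 0.63], [0, 0, 0, 0, -0.004, 0, 0.63], [0, 0, 0, 0, -0.004, 0, 0.63], [0, 0, 0, 0, 0, 0, 0.63], [0, 0, 0, 0, 0, 0, 0.63], [0, 0, 0, 0, 0, 0, 0.63]])

```text
t: 6.5
tool_pos: [421.8, -151.3, 106.4]
orientation: [3.126, -0.004, -1.643]
contact_force: [-1.3, -4.2, 0.2]
width: 0.63
```

```bash
python3 -c "
from h import *
look(5)"
```

```text
t 6.5 pos [ 421.8 -151.3  106.4] safe [-66.2  23.4] F [-1.3 -4.2  0.2] w 0.63
turn deg [ 0.88 -0.24 -0.06] shift mm tool now [ 1.4 11.9 -2.4] in target frame [ 1.4 11.8 -2.6]
bar n 6180 y [50.9 67.2 80.8] z top [139.1 163.5]
red n 982 safe [-32.4 164.2] z 38.9 rgb [167.  87.  43.]
red n 1991 safe [-39.6  -8.6] z 166.0 rgb [159.  62.  59.]
red n 289 safe [-163.9   18.6] z 56.1 rgb [206. 109.  57.]
```

View pics/wrist5.png

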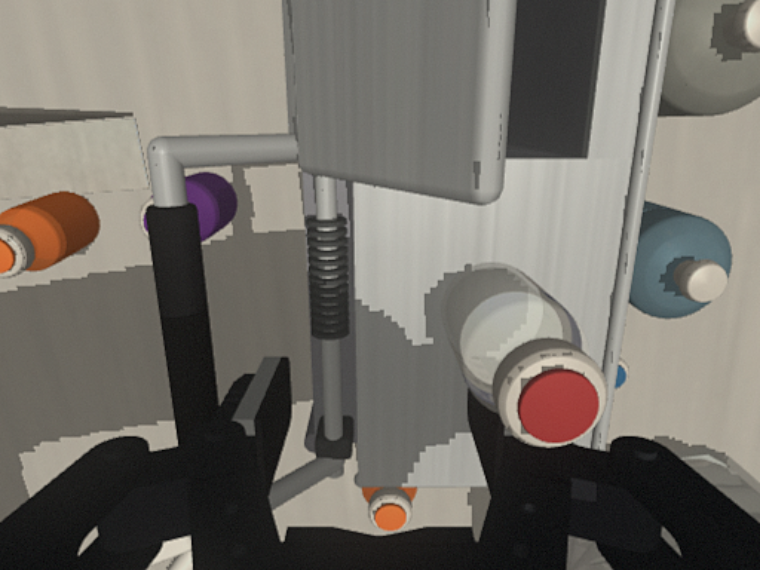

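View pics/side5.png

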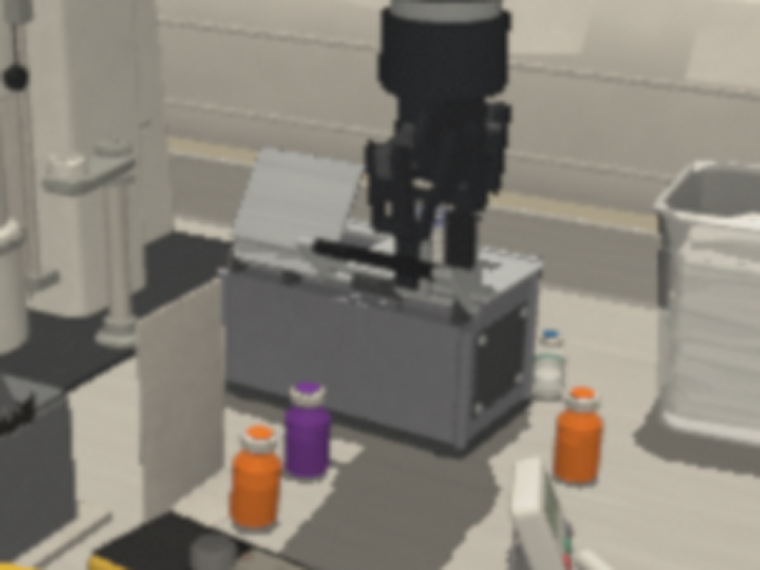

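Request:
arm_command(steps=[[0.8, 0, 0, -0.002, 0, -0.003, 0.63], [0, -0.2, 0, -0.001, -0.003, -0.0003, 0.63], [0, 0, 0, -0.0003, -0.004, -0.0003, 0.63], [0.1, 0, 0, -0.0003, -0.004, -0.0003, 0.63], [0, 0, 0, -0.0003, -0.004, -0.0003, 0.63], [0.1, 0, 0, -0.0003, -0.004, -0.0003, 0.63], [0, 0, 0, -0.0003, -0.004, -0.0003, 0.63], [0.1, 0, 0, -0.0003, -0.004, -0.0003, 0.63], [0, 0, 0, -0.0003, -0.003, -0.0003, 0.63], [0, 0, 0, -0.0003, 0, -0.0003, 0.63]])

```text
t: 7.6
tool_pos: [444.7, -149.3, 106.5]
orientation: [3.127, -0.003, -1.644]
contact_force: [1.5, -6.7, -2.4]
width: 0.627
```

```bash
python3 -c "
from h import *
look(6)"
```

```text
t 7.6 pos [ 444.7 -149.3  106.5] safe [-43.5  27. ] F [ 1.5 -6.7 -2.4] w 0.627
turn deg [ 0.83 -0.2  -0.13] shift mm tool now [ 5.1 34.6 -2. ] in target frame [ 5.  34.5 -2.5]
bar n 8568 y [53.9 69.6 84.4] z top [154.  164.5]
red n 971 safe [-31.3 164.5] z 38.9 rgb [176.  93.  48.]
red n 404 safe [-38.7 171.5] z 56.6 rgb [173.  91.  46.]
red n 1998 safe [-16.7  -8.1] z 166.0 rgb [169.  66.  63.]
```

View pics/wrist6.png

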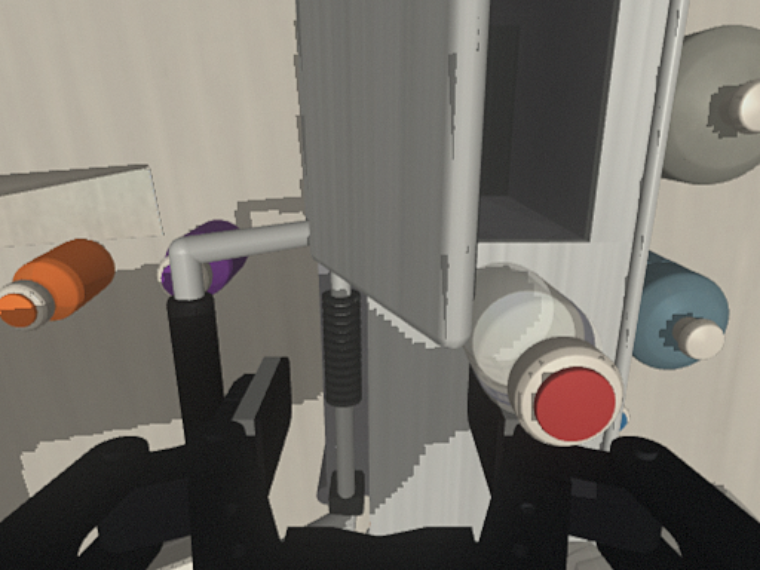

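View pics/side6.png

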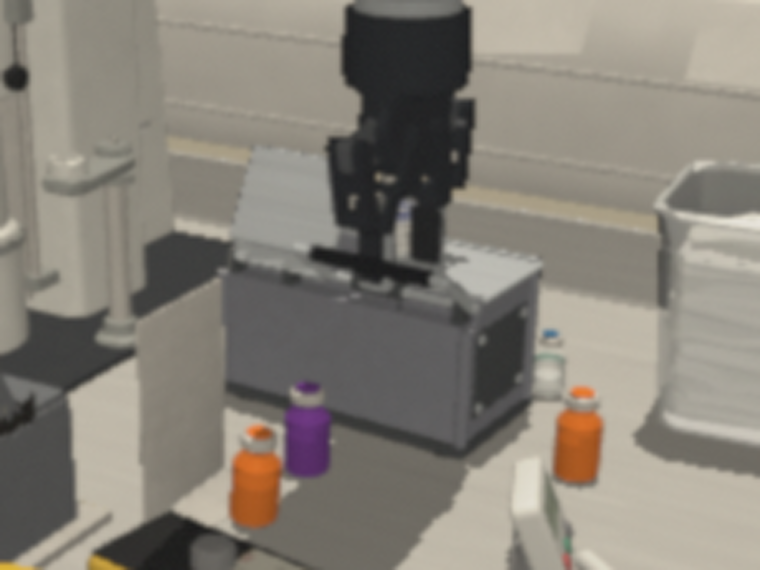

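Request:
arm_command(steps=[[0.8, 0, 0, 0.0005, 0, -0.004, 0.63], [0, 0, 0, 0, 0, -0.003, 0.63], [0, 0, 0, 0, -0.004, -0.0004, 0.63], [0.1, 0, 0, -0.0002, -0.004, -0.0004, 0.63], [0, 0, 0, -0.0002, -0.004, -0.0004, 0.63], [0.1, 0, 0, -0.0002, -0.004, -0.0004, 0.63], [0, 0, 0, -0.0002, -0.004, -0.0004, 0.63], [0.1, 0, 0, -0.0002, -0.004, -0.0004, 0.63], [0, 0, 0, -0.0002, -0.003, -0.0004, 0.63], [0, 0, 0, -0.0002, 0, -0.0004, 0.63]])

```text
t: 8.7
tool_pos: [466.8, -152.5, 111.3]
orientation: [3.134, -0.007, -1.646]
contact_force: [1.1, -6.6, -3.2]
width: 0.633
```

```bash
python3 -c "
from h import *
look(7)"
```

```text
t 8.7 pos [ 466.8 -152.5  111.3] safe [-21.3  25.4] F [ 1.1 -6.6 -3.2] w 0.633
turn deg [ 0.43 -0.41 -0.28] shift mm tool now [ 3.6 56.7  2.7] in target frame [ 3.4 56.7  2.3]
bar n 2420 y [52.3 62.3 74.9] z top [138.6 163.1]
red n 1486 safe [41.  -6.1] z 148.7 rgb [141.  59.  56.]
red n 851 safe [-30.6 164.9] z 39.1 rgb [166.  87.  45.]
red n 291 safe [-38.1 171.7] z 56.6 rgb [130.  67.  34.]
```

View pics/wrist7.png

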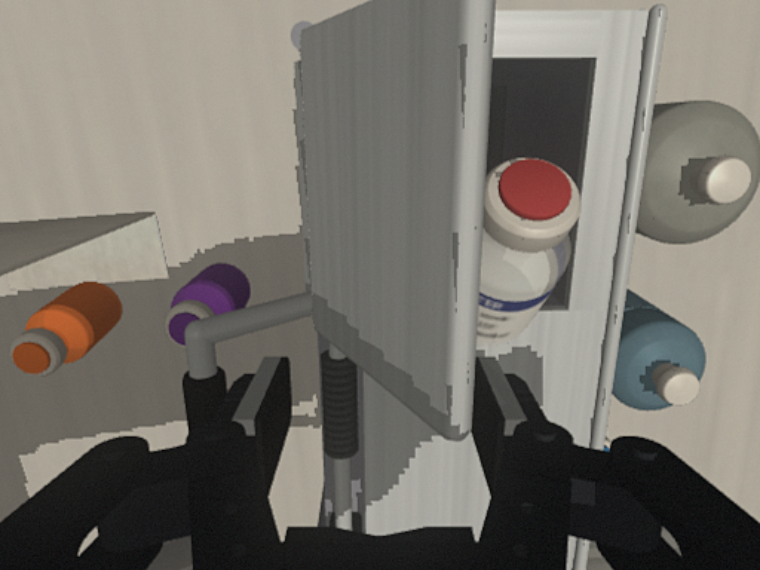

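View pics/side7.png

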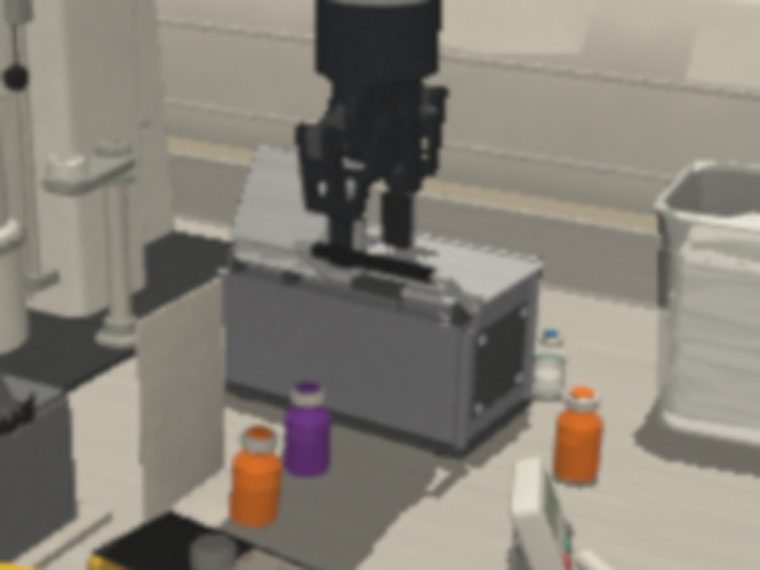

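The vial is tipping into the well (cap at (533,190), still mid-motion). I'll hold the lid still and let it fall.

Request:
arm_command(steps=[[0, 0, 0, -0.0003, 0, -0.0003, 0.63], [0, 0, 0, -0.0003, 0, -0.0003, 0.63], [0, 0, 0, -0.0003, 0, -0.0003, 0.63], [0, 0, 0, -0.0003, 0, -0.0003, 0.63], [0, 0, 0, -0.0003, 0, -0.0003, 0.63], [0, 0, 0, -0.0003, 0, -0.0003, 0.63], [0, 0, 0, -0.0003, 0, -0.0003, 0.63], [0, 0, 0, -0.0003, 0, -0.0003, 0.63], [0, 0, 0, -0.0003, 0, -0.0003, 0.63], [0, 0, 0, -0.0003, 0, -0.0003, 0.63]])

```text
t: 9.8
tool_pos: [466.7, -152.4, 111.2]
orientation: [3.136, -0.012, -1.65]
contact_force: [-0.8, -6.2, -3.1]
width: 0.627
```

```bash
python3 -c "
from h import *
look(8)"
```

```text
t 9.8 pos [ 466.7 -152.4  111.2] safe [-21.3  25.5] F [-0.8 -6.2 -3.1] w 0.627
turn deg [ 0.32 -0.69 -0.5 ] shift mm tool now [ 3.9 56.6  2.6] in target frame [ 3.5 56.7  2.2]
bar n 2446 y [52.5 62.8 75.2] z top [138.8 163.5]
red n 885 safe [-30.8 164.8] z 39.0 rgb [174.  92.  48.]
red n 354 safe [-38.6 171.6] z 56.6 rgb [137.  72.  37.]
```

View pics/wrist8.png

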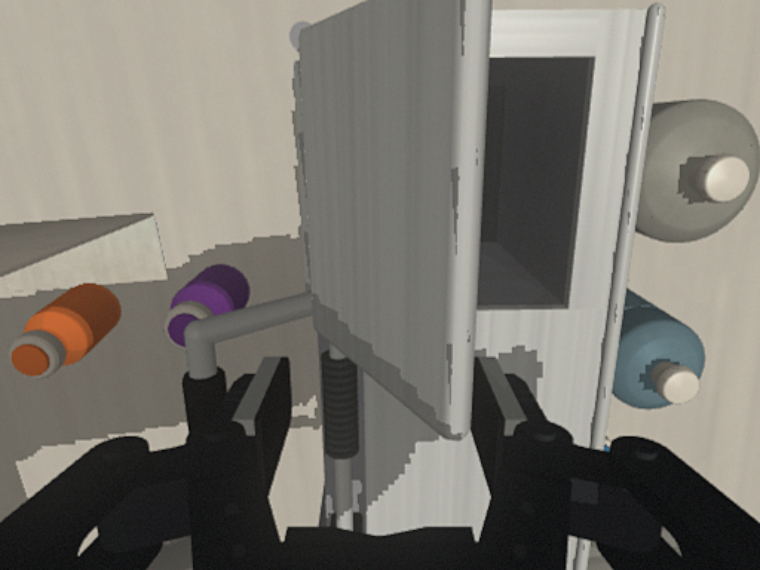

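The ledge is empty and the vial is out of sight down in the well, with the lid still held open. Now I'll slide back along the bar, still holding it.

Request:
arm_command(steps=[[0.3, -0.6, -0.5, -0.0003, 0, -0.0003, 0.63], [0, 0, 0, -0.0003, 0.007, -0.0003, 0.63], [0, 0, 0, -0.0003, 0.007, -0.0003, 0.63], [0, 0, 0, -0.0003, 0.007, -0.0003, 0.63], [0, 0, 0, -0.0003, 0.007, -0.0003, 0.63], [0, 0, 0, -0.0003, 0.007, -0.0003, 0.63], [0, 0, 0, -0.0003, 0.007, -0.0003, 0.63], [0, 0, 0, -0.0003, 0.007, -0.0003, 0.63], [0, 0, 0, -0.0003, 0, -0.0003, 0.63], [0, 0, 0, -0.0003, 0, -0.0003, 0.63]])

```text
t: 10.9
tool_pos: [424.6, -147.2, 116.9]
orientation: [-3.116, -0.003, -1.644]
contact_force: [1.4, -7.4, -4.1]
width: 0.63
```

```bash
python3 -c "
from h import *
look(9)"
```

```text
t 10.9 pos [ 424.6 -147.2  116.9] safe [-63.7  27.6] F [ 1.4 -7.4 -4.1] w 0.63
turn deg [-1.46 -0.2  -0.14] shift mm tool now [ 5.7 14.4  7.6] in target frame [ 5.6 14.3  7.9]
bar n 3778 y [54.8 70.5 77.6] z top [134.6 161.9]
red n 789 safe [-31.9 164.5] z 39.1 rgb [165.  87.  45.]
red n 440 safe [-38.9 171.5] z 56.5 rgb [202. 106.  53.]
red n 319 safe [-158.2   19. ] z 39.9 rgb [162.  86.  46.]
red n 280 safe [-164.    18.4] z 56.0 rgb [201. 107.  56.]
```

View pics/wrist9.png

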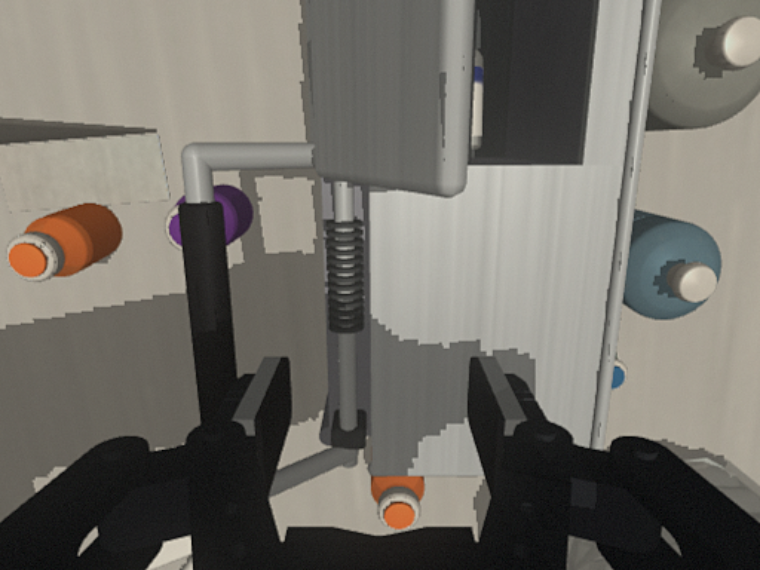

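The vial is lying in the well (white body at (478,95)) and the fingers are clear of the lid plate. Next: lower slightly, then let the lid follow the finger shut.

Request:
arm_command(steps=[[-1.4, 0, 0, 0, 0.003, 0.005, 0.63], [0, 0, 0, 0.006, 0.002, 0.001, 0.63], [0, 0, 0, 0.007, 0, 0, 0.63], [0, 0, 0, 0.007, 0, 0, 0.63], [0, 0, 0, 0.007, 0, 0, 0.63], [0, 0, 0, 0.007, 0, 0, 0.63], [0, 0, 0, 0.007, 0, 0, 0.63], [0, 0, 0, 0.007, 0, 0, 0.63], [0, 0, 0, 0.007, 0, 0, 0.63], [0, 0, 0, 0, 0, 0, 0.63]])

```text
t: 12.0
tool_pos: [416.7, -205.0, 110.9]
orientation: [-3.137, 0.001, -1.644]
contact_force: [0.3, -1.0, -0.0]
width: 0.632
```

```bash
python3 -c "
from h import *
look(10)"
```

```text
t 12.0 pos [ 416.7 -205.   110.9] safe [-67.5 -30.5] F [ 0.3 -1.  -0. ] w 0.632
turn deg [-0.27  0.07 -0.13] shift mm tool now [-52.5  10.6   1.9] in target frame [-52.5  10.5   1.9]
bar n 4880 y [23.5 26.6 33.4] z top [150.1 151.8]
```

View pics/wrist10.png

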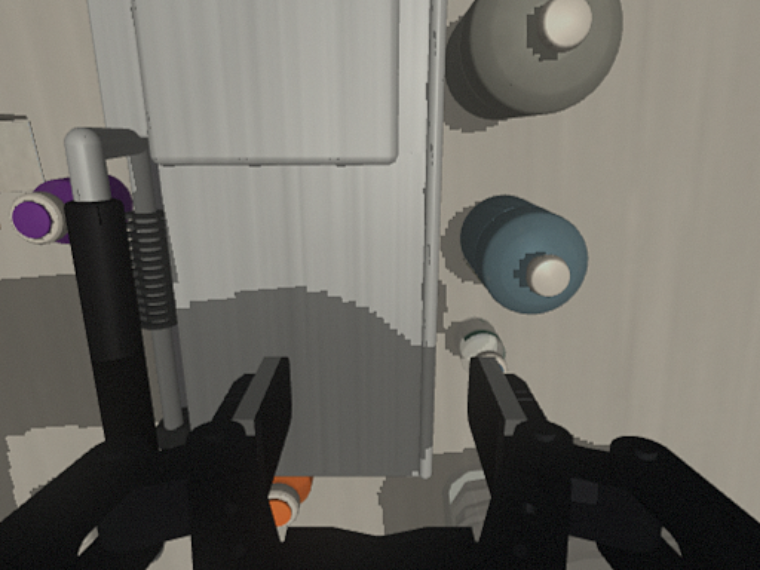

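View pics/side10.png

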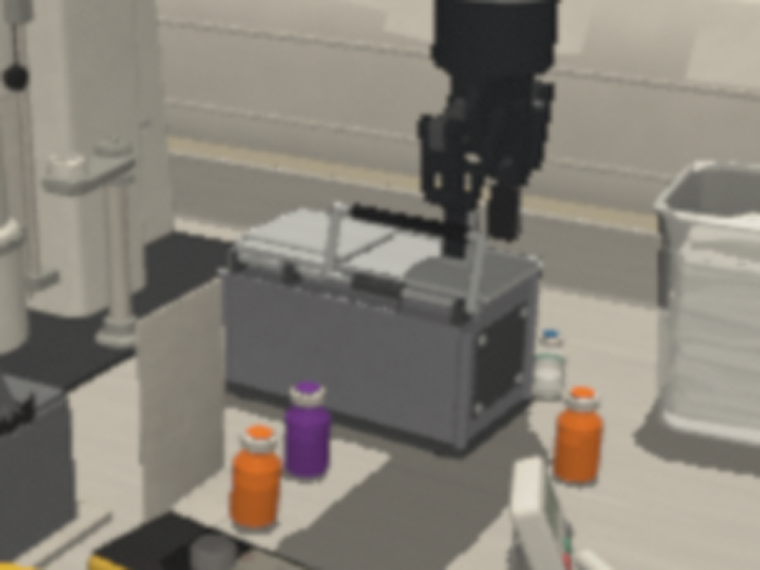

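The lid looks shut. Moving up and clear.

Request:
arm_command(steps=[[0, 0, 0, 0, 0, -0.015, 0.63], [0, 0, 0, 0, 0, -0.015, 0.63], [0, 0, 0, 0, 0, -0.015, 0.63], [0, 0, 0, 0, 0, -0.015, 0.63], [0, 0, 0, 0, 0, -0.015, 0.63], [0, 0, 0, 0, 0, -0.015, 0.63], [0, 0, 0, 0, 0, -0.015, 0.63], [0, 0, 0, 0, 0, -0.01, 0.63], [0, 0, 0, 0, 0, 0, 0.63], [0, 0, 0, 0, 0, 0, 0.63]])

```text
t: 13.1
tool_pos: [417.7, -203.0, 243.5]
orientation: [-3.125, 0.0, -1.639]
contact_force: [1.2, -0.3, -0.3]
width: 0.63
```

```bash
python3 - <<'E'
from h import *
from plant import cams
look(11)
z=np.load('wrist11.npz');P=pts(z['d'],cams.calibration('wrist'));X=S(P)
for a,b in((-30,-25),(-10,-5),(10,15)):
    m=(X[...,0]>10)&(X[...,0]<60)&(X[...,1]>a)&(X[...,1]<b);print('lid z at y',a,np.median(P[m][:,2]) if m.sum() else None)
E
```

```text
t 13.1 pos [ 417.7 -203.   243.5] safe [-66.6 -28.4] F [ 1.2 -0.3 -0.3] w 0.63
turn deg [-0.98  0.01  0.14] shift mm tool now [-50.4  13.5 134.3] in target frame [-50.4  11.4 134.5]
bar n 959 y [23.8 27.9 33.6] z top [150.3 151.9]
red n 258 safe [-32.4 164.1] z 39.5 rgb [148.  76.  38.]
lid z at y -30 114.6601049136741
lid z at y -10 114.64859475109549
lid z at y 10 114.68780894637493
```

View pics/wrist11.png

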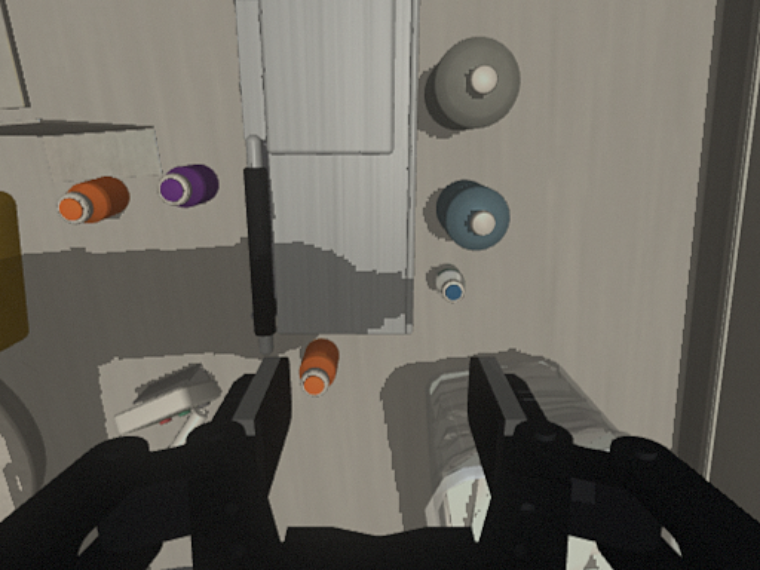

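The lid is flat and shut, the ledge is empty, the bystanders look undisturbed, and the robot is clear of everything. Handing in.

```bash
python3 -c "
from plant import order
print(order.hand_in())"
```

```text
the job is handed in; nothing more can be done
None
```

The spent vial is in the well and the lid is shut. I handed the job in at about 13 s of the 38 s allowed; the hand-in reports no verdict.

- **Opening and pushing:** I pressed the bar outward with the back of one finger and held the lid at about 1.0–1.1 rad, worked out from finger and bar position. The other finger slid the vial, standing, along the ledge until it tipped in.
- **Closing:** While the lid was still held open, the wrist picture showed the ledge empty and the vial lying in the well. I then slid back along the bar, let the lid follow the finger shut, and raised the arm clear.

**Last checks**
- The lid plate is level: its measured height is 114.7 mm at all three points across it. The true value is 117 mm; I put the 2 mm gap down to the wrist camera's calibration.
- The bar is back at its shut position.
- The force reading at the end was about 1 N, which is noise level.
- Both pots and the full vial looked undisturbed in the last pictures, as did the part of the meter in view. I judged this by eye and did not measure it.

**What disagreed:** The top and wrist cameras differed by about 3–5 mm across the safe, so I set the pressing distance from contact with the bar and from later pictures. The tool height also drifted by a few millimetres between calls, and I corrected it as I went.

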